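# Slide the weight tray over the gap onto the rig bed and seat it

## Task

Slide the tray with its two weights off the loading stand, straight across the gap and between the guide rails of the test rig's bed, holding it level and down on the surfaces all the way: its heavy nose must not sag into the gap, and it must not be lifted and carried. Push it gently up to the sprung plunger of the stop until the plunger is clearly pressed in but not near the end of its travel, then let go and leave the tray resting against it, with both weights still in their pockets and the dial gauge and load cell standing alongside undisturbed.

Things in the scene. Friction and masses are not known exactly. Their poses are not given: they have to be found in the camera images.
- tray: Grey metal tray, 116 mm (x) by 180 mm (y), walls 23 mm high, about 0.25 kg; origin under its centre, z up, +y to its nose, bevelled 6 mm up beneath over its last 12 mm. Weights ride in its two front pockets (y = 28 to 86 mm): loaded, its mass centre lies 35 to 40 mm ahead of its centre, so its nose tips into the gap before reaching the rig unless its rear is held down or gripped.
- weight0: Steel disc weight, 48 mm in diameter and 21 mm high with a small knob to 38 mm, 0.30 kg, loose in the tray's front pocket on the tray's -x side; origin under its centre.
- weight1: Same weight in the front pocket on the tray's +x side; origin under its centre.
- stand: Loading stand, fixed: flat aluminium deck 230 mm wide, 235 mm long, top at height 60 mm. Origin at table height under the middle of its edge facing the rig; the deck extends to its -y. The tray starts on it, a little askew, nose towards the rig. The gap to the rig is 104 to 112 mm wide, open down to the table.
- rig: Test rig bed, fixed, level with and parallel to the stand: 230 mm wide, 300 mm long, top at height 60 mm, first 8 mm sloping up. Origin at table height under the middle of its entry edge; +y = travel direction. Dark guide rails 14 mm high, 122 mm apart, y = 35 to 255 mm, mouths flared. A stop block is clamped across it: its plunger's free face lies anywhere from y = 200 to 235 mm, not measured.
- plunger (a joint): How far the stop's sprung plunger (18 mm disc on the centre line, 14 mm above the bed, facing the tray's nose) is pressed in, m: 0 free, 0.010 bottomed. About 2 N per mm plus 0.6 N rubbing and a damper. 2 mm (5 N) is clearly pressed; over 7 mm (15 N) is overloaded. Let go, the tray may creep back 1 to 3 mm, its own rubbing holding it there.
- gauge: Bystander: dial gauge on a round foot 34 mm across, 62 mm high, standing loose on the rig bed outside the +x guide rail. Origin under its foot.
- cell: Bystander: aluminium block load cell 26 by 60 by 22 mm lying loose on the stand along its +x edge. Origin under its centre.
- grip_plate (a point): Middle of the tray's upright rear grip plate, 43 mm above the tray's underside, at tray x = 0, y = -84 mm. The plate is 70 mm wide (x), 12 mm thick (y), its top 58 mm above the underside; the 4 mm thick tray floor is empty for 100 mm in front of it. Axes as the tray's; grip it from above with the fingers closing along y.
There are look-alikes about, which are no part of the job. Leave any orange look-alike of the tray alone.

How it is judged (in metres and radians):
On the way, in this order (a step that is already met when the one before it is completed fails the run):
1. the tray bridges the gap, level, its nose on the rig bed (y of tray in the frame of rig above -0.03 m and angle between tray's own z axis and vertical below 0.08 rad), for 0.05 s.
2. the tray presses the plunger in by 2 mm or more (value of joint plunger above 0.002 m), for 0.1 s.
At the end, for the whole second after the job is handed in: The tray lies flat (within 0.03 rad) and at rest on the rig bed between the rails (within 6 mm of the centre line, squared within 0.06 rad), released, still holding the plunger pressed in by more than 0.6 mm and less than 7 mm, with both weights sitting in its front pockets (value of joint plunger between 0.0006 and 0.007 m and y of tray in the frame of rig above 0.1 m and angle between the y axis of tray and the y axis of rig, either way round below 0.06 rad and x of tray in the frame of rig between -0.006 and 0.006 m and angle between tray's own z axis and vertical below 0.03 rad and height (world z) of tray below 0.065 m and linear speed of tray below 0.01 m/s and y of each of weight0, weight1 in the frame of tray above 0.028 m and z of each of weight0, weight1 in the frame of tray below 0.012 m and horizontal distance between each of weight0, weight1 and tray below 0.09 m); the robot touches nothing.
It fails at once if the tray sagged or tipped by more than 0.08 rad (angle between tray's own z axis and vertical above 0.08 rad).
It fails at once if the tray was lifted more than 6 mm off the decks (height (world z) of tray above 0.066 m).
It fails at once if the plunger was overloaded: pressed in more than 7 mm (value of joint plunger above 0.007 m).
It fails at once if the dial gauge or the load cell was moved more than 20 mm (distance of any of gauge, cell from where it was at the start of the episode above 0.02 m).
It also fails if it takes over 64 s, if anything falls off the work surface, if the arm or the gripper's body presses on something with over 40 N, if the wrist force passes 120 N, or if a joint passes its speed limit or range.

## Robot

A 6-joint arm with a two-finger parallel gripper is mounted at the origin on the work surface. World frame = base frame: x ahead of the robot, y to its left, z up, the work surface at z = 0. Lengths are in m, angles in degrees, forces in N, time in s.
With the tool pointing down it reaches from about 0.3 to 0.75 m from the base axis. Payload 8.5 kg.
Tool frame: the origin (TCP) lies on the centre line of the jaws, within the pads' length; the fingertips stand 17 mm ahead of it and the grasp point (between the pads) lies 2 mm behind it (env.tip_extent is the distance from the TCP to the fingertips, in m); z points along the fingers, y is the direction in which the jaws open and shut (so a half turn about z gives the same grasp; the last joint's range is limited). The gripper opens to 85 mm and grips with 20 to 120 N. Pads are 22 mm wide; open, the fingers measure 114 mm over their backs; the gripper's body (76 mm by 85 mm) begins 54 mm behind the grasp point. The pads swing forward as they close: fully open they stand 13 mm farther back than shut.
Start: joints at [61.347, 21.807, 74.336, -0, 83.858, -12.336], TCP at [0.155, 0.528, 0.213] pointing down, gripper open.
Joint ranges: [-178.18, 178.18], [-50.72, 133.34], [12.68, 142.11], [-81.47, 261.47], [9.98, 163.14], [-165.26, 165.26]. Speed limits (degrees/s): [136.94, 136.94, 180, 180, 180, 180].

## Interface

Orientations are given as a 3x3 rotation matrix whose columns are the frame's x, y, z axes.
In Python, from rig import telemetry, get_image, camera_params, close_job, env gives the robot as it stands.
- The arm moves only by the tool apply_moves, never from a script. Its argument "motion" is a list of rows, each an object of numbers: "tx", "ty", "tz": the shift along the tool's x, y, z in cm; "turn": the turn about the tool's z in degrees; "jaw": the gripper's target within -1 to 1 (fully open at 1, half-way at 0, shut at -1). In form: [{"tx": .., "ty": .., "tz": .., "turn": .., "jaw": ..}, ...]. A call has 1 to 5 rows; each row is the pose to reach, as a shift and turn from the pose measured when the call began, along the tool's axes at that moment; what a row does not reach only later rows make up. A row lasts 1/12 s, in which the tool goes at most 41.7 mm and 7.16 degrees, less where a joint would pass 70% of its speed; a pose out of reach is approached as far as the arm can. A call with a gripper value outside its range is refused whole. The fingers move at their own pace and stop on an object; "squeeze" is the grip in N (left out, the last holds). Time passes only in rows, so rows that repeat a pose let the fingers close. It gives the time, the measured TCP pose, the force and the opening at its end, in the units of the state.
- telemetry.observe(): the state, without advancing time (a new reading comes with each control period).
- get_image(name): name is "scene" or "top"; returns (picture, depth): 400x640x3 uint8, red, green, blue; 400x640 float32, m along the optical axis (not along the pixel's ray), 0 where there is no reading.
- camera_params(name): a dict with "fx", "fy", "cx", "cy" (pixels), "rvec" (rotation vector, rad) and "tvec" (3), from world to camera coordinates, as OpenCV has them. Camera axes: x right, y down, z forward; pixel columns grow to the right and rows downward; lengths in m; the calibration is good to about 2 mm. A picture is of the moment at which its call begins. camera_params takes no time and is no camera call.
- close_job(): hands the job in, once; it reports no verdict.
The state is a dict: "time_s": time; "q": joint angles; "qvel": joint speeds; "joint_efforts": joint torques, N m; "position": TCP position; "tool_rot": TCP orientation; "ft_force": force on the tool from outside, world axes, zero at the start; "wrist_torque": the same for the moment, N m; "grip_width": finger opening in m.
Only numpy, scipy, OpenCV 4.12 (cv2) and the standard library are available. Lean on these libraries where they do the work, as an engineer would, in place of code of your own. Each camera call takes 0.05 s, during which the arm holds its last target. There are 200 camera calls.

## Working session

There is one attempt and no reset: what is moved stays moved. The work goes in short steps, Python scripts to look and compute and a tool call to move; the robot and the scene stay as the last step left them, time stands still between calls to the robot, and variables do not carry over. Pictures are saved under pics/ and viewed, about 8 in all and at most 12, crops included, and the job is handed in when it is done.

Besides the shell and the picture viewer there is one more tool, called after "Call:" by a JSON object that holds its "fn" and its "kwargs", one argument or row to a line. apply_moves: Moves the arm, as the interface text tells. Its arguments: {"type":"object","properties":{"motion":{"type":"array"},"squeeze":{"type":"number"}},"required":["motion"]}

```bash
mkdir -p pics
cat > h.py <<'E'
import numpy as np, cv2
from rig import telemetry, get_image, camera_params, close_job, env
def cam(n):
    p=camera_params(n);K=np.array([[p['fx'],0,p['cx']],[0,p['fy'],p['cy']],[0,0,1.]])
    return K,cv2.Rodrigues(np.array(p['rvec'],float))[0],np.array(p['tvec'],float).ravel()
def ray(n,uv,z):
    K,R,t=cam(n);uv=np.atleast_2d(uv).astype(float)
    d=np.c_[uv,np.ones(len(uv))]@np.linalg.inv(K).T@R;c=-R.T@t
    return c+d*((z-c[2])/d[:,2])[:,None]
def cloud(n,dep):
    K,R,t=cam(n);v,u=np.indices(dep.shape)
    p=np.stack([(u-K[0,2])/K[0,0]*dep,(v-K[1,2])/K[1,1]*dep,dep],-1)
    return (p-t)@R
def save(n,f):
    im,d=get_image(n);cv2.imwrite('pics/'+f+'.png',im[...,::-1]);np.save('pics/'+f+'.npy',d);return im,d
E
python3 - <<'E'
from h import *
for n in('scene','top'):
    im,d=save(n,n+'0');K,R,t=cam(n);print(n,K[0,0],-R.T@t,R[2],(d>0).mean())
print(telemetry.observe())
a=np.vstack([cv2.imread('pics/scene0.png'),cv2.imread('pics/top0.png')])
E
```

```text
scene 443.4539767193304 [1.05292553 0.04709262 0.97660664] [-0.50279009 -0.14227607 -0.85261929] 0.9960390625
top 378.44875078820115 [ 0.32559083 -0.11509142  1.13680712] [ 0.18710439 -0.00570082 -0.9823235 ] 0.99591796875
{'time_s': 0.1, 'q': array([ 6.13468113e+01,  2.18367681e+01,  7.43789062e+01,  2.09942721e-04,
        8.38587802e+01, -1.23362406e+01]), 'qvel': array([-0.01174973,  0.00612283, -0.20636465,  0.01140315, -0.16538486,
        0.10410197]), 'joint_efforts': array([ 2.36683882e-03, -4.49219728e+01, -2.31656635e+01, -2.67667674e-04,
        3.63737359e-03, -2.93950984e-05]), 'position': array([0.15438789, 0.52758863, 0.21258579]), 'tool_rot': array([[-9.59722030e-01,  2.80950589e-01, -6.26304166e-04],
       [ 2.80951146e-01,  9.59721396e-01, -1.13859239e-03],
       [ 2.81189306e-04, -1.26869307e-03, -9.99999156e-01]]), 'ft_force': array([-0.08179952,  0.012336  , -1.16188505]), 'wrist_torque': array([ 0.02133486,  0.0384715 , -0.01182697]), 'grip_width': 0.08526087224224804}
```

View pics/scene0.png

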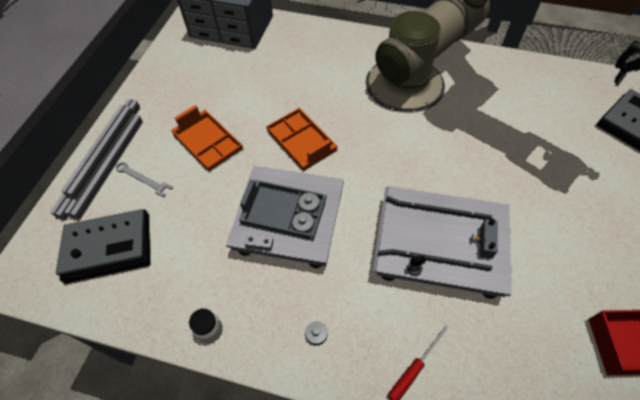

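View pics/top0.png

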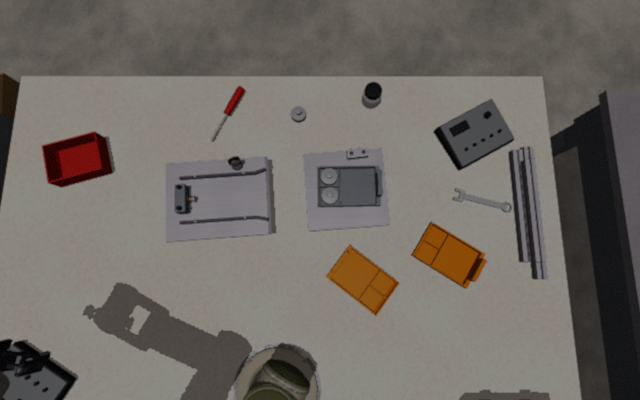

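The pictures show one grey tray, on the stand at top px (350,187) and scene px (283,208). The look-alikes are two orange trays, at top px (362,280) and (450,255), and the rig bed sits at top px (220,197). I choose the grey tray because it holds the weights and stands on the deck. Next I'll measure it.

Run:
```python
from h import *
def rect(P):
    (c,s,a)=cv2.minAreaRect((P[:,:2]*1000).astype(np.float32));return np.round(c,1),np.round(s,1),round(a,2)
for n,bs,br in(('top',(300,145,395,235),(160,150,280,245)),('scene',(225,160,350,270),(370,180,515,300))):
    d=np.load(f'pics/{n}0.npy');W=cloud(n,d)
    for nm,b in(('stand',bs),('rig',br)):
        P=W[b[1]:b[3],b[0]:b[2]].reshape(-1,3)
        D=P[(P[:,2]>.05)];m=np.median(P[(abs(P[:,2]-.06)<.006)][:,2]);print(n,nm,'decktop z',m,rect(D))
        if nm=='stand':
            T=P[P[:,2]>.1];print(' plate/knob>0.1',len(T),T.mean(0),rect(T),T[:,2].max())
            w=P[(P[:,2]>.075)&(P[:,2]<.085)];print(' walls',rect(w),len(w))
        else:
            r=P[(P[:,2]>.068)&(P[:,2]<.08)]
            print(' rails',len(r),rect(r))
            hh=P[P[:,2]>.088];print(' high',hh.mean(0),rect(hh))
for n,b in(('top',(300,140,400,240)),('scene',(215,150,355,275)),('top',(155,140,285,250)),):
    im=cv2.imread(f'pics/{n}0.png')[b[1]:b[3],b[0]:b[2]];cv2.imwrite(f'pics/c_{n}{b[0]}.png',cv2.resize(im,None,fx=4,fy=4,interpolation=3))
a=[cv2.resize(cv2.imread(f),(390,330)) for f in('pics/c_top300.png','pics/c_top155.png')]
cv2.imwrite('pics/crop.png',np.hstack(a))
```

```text
top stand decktop z 0.06114224753837268 (array([ 503.1, -198.8]), array([341.5, 235.1]), 4.31)
 plate/knob>0.1 210 [ 0.53041048 -0.22854516  0.24925691] (array([ 460.2, -205.3]), array([156.4, 283.8]), 85.06) 1.1368071161117066
 walls (array([ 588.7, -200.3]), array([170. , 178.9]), 1.43) 665
top rig decktop z 0.06023758972394931 (array([480.3, 110.3]), array([339.7, 428.5]), 3.93)
 rails 662 (array([542. , 165.9]), array([176.8, 262.3]), 4.93)
 high [0.52491934 0.21276453 0.18378618] (array([506.5,  60.7]), array([460.2, 206.7]), 68.36)
scene stand decktop z 0.058590479203197085 (array([ 758. , -152.5]), array([661.6, 263.6]), 12.37)
 plate/knob>0.1 286 [ 0.67328528 -0.20472079  0.2961881 ] (array([757.4, -76. ]), array([620.6, 157.6]), 36.87) 0.9766066446985552
 walls (array([ 593.6, -201.7]), array([173.8, 181.2]), 0.76) 1365
scene rig decktop z 0.05779299420797272 (array([729.5, 185.7]), array([633.6, 306.4]), 2.61)
 rails 968 (array([551.7, 160. ]), array([189.5, 251.5]), 4.72)
 high [0.58773657 0.22274939 0.15872694] (array([751. , 123.1]), array([130.3, 609. ]), 63.8)
```

View pics/crop.png

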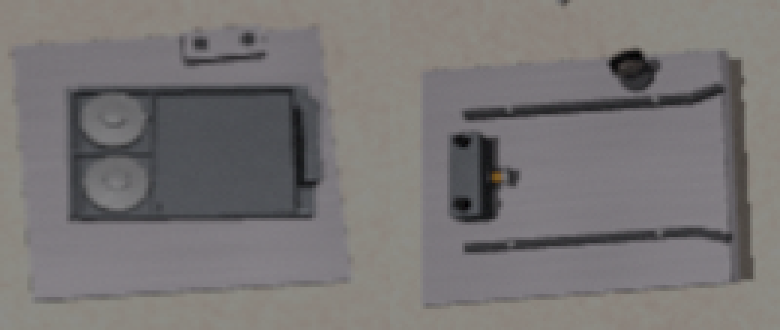

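The crop confirms the grey tray: two weights at the nose (crop px (115,150)), the grip plate at the rear (305,145), the cell beside it (225,45), and on the rig the stop and plunger (505,177) with the gauge by the +x rail. Zero-depth pixels spoiled the first rectangles, so I'll redo them.

Run:
```python
from h import *
def rect(P):
    (c,s,a)=cv2.minAreaRect((P[:,:2]*1000).astype(np.float32));return np.round(c,1),np.round(s,1),round(a,2)
def comp(m,i=0):
    k,l,s,_=cv2.connectedComponentsWithStats(m.astype(np.uint8),connectivity=8);o=1+np.argsort(-s[1:,4]);return l==o[i]
for n,bs,br in(('top',(300,145,395,235),(160,150,280,245)),('scene',(225,160,350,270),(370,180,515,300))):
    d=np.load(f'pics/{n}0.npy');W=cloud(n,d);im=cv2.imread(f'pics/{n}0.png').astype(int);ok=(d>0)&(W[...,2]<.2)
    for nm,b in(('stand',bs),('rig',br)):
        B=np.zeros(d.shape,bool);B[b[1]:b[3],b[0]:b[2]]=1
        D=comp(B&ok&(W[...,2]>.045));z=np.median(W[D&(abs(W[...,2]-.06)<.006)][:,2]);print(n,nm,'z',z.round(4),'hull',rect(W[D]))
        if nm=='stand':
            g=comp(D&(im.max(2)<125));v,u=np.nonzero(g);print(' dark mask@.083',rect(ray(n,np.c_[u,v],.083)),g.sum())
            T=comp(D&(W[...,2]>z+.017));print(' rim',rect(W[T]))
            p=B&ok&(W[...,2]>z+.045);print(' plate',p.sum(),W[p].mean(0).round(4),rect(W[p]),W[p][:,2].max())
        else:
            r=D&(W[...,2]>z+.008)&(W[...,2]<z+.02)
            for i in range(4):
                q=W[comp(r,i)];f=np.polyfit(q[:,1],q[:,0],1);print(' rail/comp',len(q),q.min(0).round(4),q.max(0).round(4),q.mean(0).round(4),np.degrees(np.arctan(f[0])).round(2))
            hh=W[D&(W[...,2]>z+.025)];
            for s in (hh[hh[:,0]<.58],hh[hh[:,0]>.58]): print(' high',s.mean(0).round(4),s.min(0).round(4),s.max(0).round(4))
            o=B&(im[...,2]>im[...,0]+50);v,u=np.nonzero(o);print(' orange',len(u),ray(n,np.c_[u,v],.08).mean(0).round(4))
```

```text
top stand z 0.0611 hull (array([ 558.2, -194.7]), array([231. , 235.1]), 4.29)
 dark mask@.083 (array([ 584.6, -190.3]), array([173.6, 228.5]), 3.21) 3992
 rim (array([ 563.2, -205.2]), array([118.1, 171.1]), 1.08)
 plate 123 [ 0.5615 -0.2841  0.1176] (array([ 562.2, -284.3]), array([12.4, 67.2]), 89.83) 0.12325868548205192
top rig z 0.0602 hull (array([530.4, 177.3]), array([231.4, 300.7]), 4.2)
 rail/comp 276 [0.5833 0.0406 0.0683] [0.6169 0.286  0.0799] [0.5964 0.1611 0.0739] -5.04
 rail/comp 274 [0.4534 0.0281 0.0683] [0.4768 0.2757 0.0792] [0.4659 0.1527 0.074 ] -3.58
 rail/comp 50 [0.484  0.2446 0.0686] [0.5601 0.2608 0.0801] [0.5191 0.2543 0.0753] 54.24
 rail/comp 28 [0.612  0.117  0.0683] [0.6323 0.1379 0.08  ] [0.622  0.1243 0.0705] -1.63
 high [0.5207 0.2688 0.1   ] [0.4822 0.2372 0.0854] [0.5634 0.2887 0.1167]
 high [0.6263 0.1223 0.1135] [0.6159 0.1068 0.0933] [0.638  0.1393 0.1249]
 orange 7 [0.5248 0.2472 0.08  ]
scene stand z 0.0586 hull (array([ 561.9, -195.8]), array([232.7, 236.2]), 4.25)
 dark mask@.083 (array([ 574.4, -205.3]), array([129.7, 196.3]), 0.99) 3385
 rim (array([ 566.5, -206.4]), array([119.4, 173. ]), 1.08)
 plate 189 [ 0.5701 -0.284   0.1137] (array([ 567.5, -285.3]), array([72.1, 13.7]), 0.7) 0.1192963950514365
scene rig z 0.0578 hull (array([533.3, 176.5]), array([233.8, 300.6]), 4.41)
 rail/comp 478 [0.5869 0.0391 0.0658] [0.6213 0.2847 0.0759] [0.6012 0.1641 0.0713] -5.03
 rail/comp 449 [0.4571 0.0274 0.0658] [0.4825 0.2757 0.0761] [0.4709 0.1529 0.0708] -3.53
 rail/comp 101 [0.5193 0.2352 0.0662] [0.5683 0.2872 0.0778] [0.5469 0.257  0.0731] 44.91
 rail/comp 61 [0.6286 0.1065 0.0659] [0.6501 0.1382 0.0762] [0.6396 0.1211 0.068 ] 8.01
 high [0.5315 0.2689 0.0974] [0.4885 0.2358 0.0828] [0.5679 0.2881 0.1119]
 high [0.6358 0.1226 0.1102] [0.624  0.1071 0.0862] [0.6455 0.1395 0.1222]
 orange 12 [0.5313 0.2467 0.08  ]
```

Estimates averaged over both views:
- **Rig:** entry (0.543, 0.027), yaw 4.3°. The stand is collinear, with a gap of about 106 mm.
- **Tray:** yaw about 1.0°, plate (0.565, -0.2846), about 3 mm off the axis.

I'm approaching now.

Call:
{"fn": "apply_moves", "kwargs": {
  "motion": [
    {"tx": -62.2,"ty": -66.4,"tz": 0,"turn": -17.3,"jaw": 1},
    {"tx": -62.2,"ty": -66.4,"tz": 0,"turn": -17.3,"jaw": 1},
    {"tx": -62.2,"ty": -66.4,"tz": 0,"turn": -17.3,"jaw": 1},
    {"tx": -62.2,"ty": -66.4,"tz": 0,"turn": -17.3,"jaw": 1},
    {"tx": -62.2,"ty": -66.4,"tz": 0,"turn": -17.3,"jaw": 1}
  ]
}}

```text
time_s: 0.52
position: [0.2464, 0.3448, 0.213]
tool_rot: [[-1.0, -0.018, -0.001], [-0.018, 1.0, -0.001], [0.001, -0.001, -1.0]]
ft_force: [1.4, 0.7, 0.2]
grip_width: 0.0854
```

Call:
{"fn": "apply_moves", "kwargs": {
  "motion": [
    {"tx": -30.7,"ty": -63.5,"tz": 0,"turn": 0,"jaw": 1},
    {"tx": -30.7,"ty": -63.5,"tz": 0,"turn": 0,"jaw": 1},
    {"tx": -30.7,"ty": -63.5,"tz": 0,"turn": 0,"jaw": 1},
    {"tx": -30.7,"ty": -63.5,"tz": 0,"turn": 0,"jaw": 1},
    {"tx": -30.7,"ty": -63.5,"tz": 0,"turn": 0,"jaw": 1}
  ]
}}

```text
time_s: 0.93
position: [0.3404, 0.1587, 0.2133]
tool_rot: [[-1.0, -0.019, -0.001], [-0.019, 1.0, -0.001], [0.001, -0.001, -1.0]]
ft_force: [1.1, 0.6, -0.4]
grip_width: 0.0856
```

Call:
{"fn": "apply_moves", "kwargs": {
  "motion": [
    {"tx": -21.3,"ty": -44.5,"tz": 0,"turn": 0,"jaw": 1},
    {"tx": -21.3,"ty": -44.5,"tz": 0,"turn": 0,"jaw": 1},
    {"tx": -21.3,"ty": -44.5,"tz": 0,"turn": 0,"jaw": 1},
    {"tx": -21.3,"ty": -44.5,"tz": 0,"turn": 0,"jaw": 1},
    {"tx": -21.3,"ty": -44.5,"tz": 0,"turn": 0,"jaw": 1}
  ]
}}

```text
time_s: 1.35
position: [0.4337, -0.0279, 0.2134]
tool_rot: [[-1.0, -0.018, -0.001], [-0.018, 1.0, -0.001], [0.001, -0.001, -1.0]]
ft_force: [1.5, 1.1, 0.0]
grip_width: 0.0856
```

Call:
{"fn": "apply_moves", "kwargs": {
  "motion": [
    {"tx": -12.7,"ty": -25.9,"tz": 0,"turn": 0,"jaw": 1},
    {"tx": -12.7,"ty": -25.9,"tz": 0,"turn": 0,"jaw": 1},
    {"tx": -12.7,"ty": -25.9,"tz": 0,"turn": 0,"jaw": 1},
    {"tx": -12.7,"ty": -25.9,"tz": 0,"turn": 0,"jaw": 1},
    {"tx": -12.7,"ty": -25.9,"tz": 0,"turn": 0,"jaw": 1}
  ]
}}

```text
time_s: 1.77
position: [0.5284, -0.2134, 0.2132]
tool_rot: [[-1.0, -0.018, -0.002], [-0.018, 1.0, -0.001], [0.002, -0.001, -1.0]]
ft_force: [1.3, -0.0, 0.5]
grip_width: 0.0856
```

Call:
{"fn": "apply_moves", "kwargs": {
  "motion": [
    {"tx": -3.7,"ty": -7.3,"tz": 2,"turn": 0,"jaw": 1},
    {"tx": -3.7,"ty": -7.3,"tz": 2,"turn": 0,"jaw": 1},
    {"tx": -3.7,"ty": -7.3,"tz": 4,"turn": 0,"jaw": 1},
    {"tx": -3.7,"ty": -7.3,"tz": 4,"turn": 0,"jaw": 1},
    {"tx": -3.7,"ty": -7.3,"tz": 4,"turn": 0,"jaw": 1}
  ]
}}

```text
time_s: 2.18
position: [0.5659, -0.2852, 0.172]
tool_rot: [[-1.0, -0.017, -0.005], [-0.017, 1.0, 0.002], [0.004, 0.002, -1.0]]
ft_force: [0.7, 0.8, 0.2]
grip_width: 0.0852
```

Run:
```python
from h import *
a,_=save('top','top1');b,_=save('scene','scene1')
f=lambda i,x,y,w,h:cv2.resize(i[y:y+h,x:x+w,::-1],(400,400),interpolation=3)
cv2.imwrite('pics/c1.png',np.hstack([f(a,300,130,110,110),f(b,210,130,130,130)]))
s=telemetry.observe();print(s['position'],s['ft_force'])
```

```text
[ 0.56659941 -0.28484767  0.1744909 ] [0.35760097 0.11237367 0.56840835]
```

View pics/c1.png

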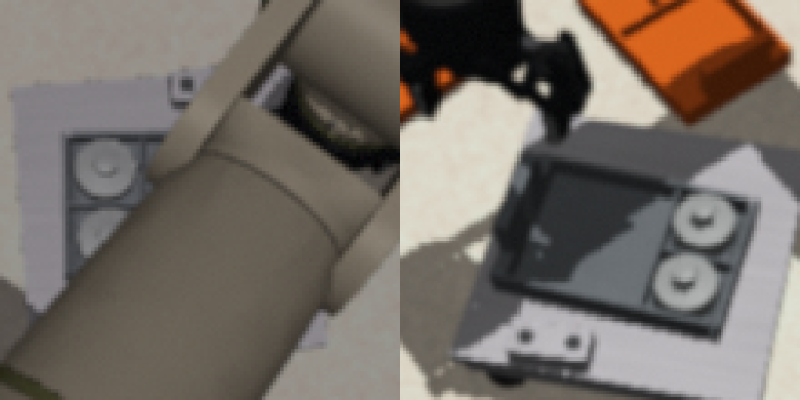

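The gripper stands over the plate: in the right crop it is at (560,110), above the plate at (520,210), and the tray is untouched. I'm descending and gripping.

Call:
{"fn": "apply_moves", "kwargs": {
  "motion": [
    {"tx": 0.1,"ty": 0,"tz": 3,"turn": 0,"jaw": 1},
    {"tx": 0.1,"ty": 0,"tz": 5,"turn": 0,"jaw": 1},
    {"tx": 0.1,"ty": 0,"tz": 6.5,"turn": 0,"jaw": 1},
    {"tx": 0.1,"ty": 0,"tz": 7.3,"turn": 0,"jaw": 1},
    {"tx": 0.1,"ty": 0,"tz": 7.3,"turn": 0,"jaw": 1}
  ]
}}

```text
time_s: 2.7
position: [0.5652, -0.284, 0.1013]
tool_rot: [[-1.0, -0.019, -0.002], [-0.019, 1.0, -0.001], [0.002, -0.001, -1.0]]
ft_force: [-1.0, 0.2, 0.5]
grip_width: 0.0855
```

Now closing gently, to see whether it centres on the plate.

Call:
{"fn": "apply_moves", "kwargs": {
  "motion": [
    {"tx": 0,"ty": 0,"tz": 0,"turn": 0,"jaw": -0.4},
    {"tx": 0,"ty": 0,"tz": 0,"turn": 0,"jaw": -0.5},
    {"tx": 0,"ty": 0,"tz": 0,"turn": 0,"jaw": -0.6},
    {"tx": 0,"ty": 0,"tz": 0,"turn": 0,"jaw": -0.7},
    {"tx": 0,"ty": 0,"tz": 0,"turn": 0,"jaw": -0.8}
  ],
  "squeeze": 40
}}

```text
time_s: 3.12
position: [0.5654, -0.2841, 0.1019]
tool_rot: [[-1.0, -0.019, -0.001], [-0.019, 1.0, -0.001], [0.001, -0.001, -1.0]]
ft_force: [0.3, -0.2, -0.2]
grip_width: 0.0258
```

Call:
{"fn": "apply_moves", "kwargs": {
  "motion": [
    {"tx": 0,"ty": 0,"tz": 0,"turn": 0,"jaw": -1},
    {"tx": 0,"ty": 0,"tz": 0,"turn": 0,"jaw": -1},
    {"tx": 0,"ty": 0,"tz": 0,"turn": 0,"jaw": -1},
    {"tx": 0,"ty": 0,"tz": 0,"turn": 0,"jaw": -1},
    {"tx": 0,"ty": 0,"tz": 0,"turn": 0,"jaw": -1}
  ],
  "squeeze": 40
}}

```text
time_s: 3.53
position: [0.5654, -0.2841, 0.1019]
tool_rot: [[-1.0, -0.019, -0.001], [-0.019, 1.0, -0.001], [0.001, -0.001, -1.0]]
ft_force: [-0.2, -0.0, -0.6]
grip_width: 0.0003
```

The jaws closed to 0 with nothing between them, which is unexpected. I'll look from the scene camera.

Run:
```python
from h import *
b,d=save('scene','scene2')
W=cloud('scene',d)
cv2.imwrite('pics/c2.png',cv2.resize(b[110:280,200:370,::-1],(600,600),interpolation=3))
B=np.zeros(d.shape,bool);B[150:275,225:350]=1
p=B&(d>0)&(W[...,2]>.1)&(W[...,2]<.117)
for q in W[p][::6]: print(q.round(3),end=' ')
print(telemetry.observe()['position'],env.tip_extent)
```

```text
[ 0.549 -0.28   0.104] [ 0.575 -0.285  0.116] [ 0.577 -0.282  0.116] [ 0.582 -0.29   0.115] [ 0.537 -0.156  0.101] [ 0.583 -0.285  0.116] [ 0.536 -0.144  0.1  ] [ 0.585 -0.282  0.115] [ 0.59  -0.289  0.116] [ 0.581 -0.28   0.105] [ 0.591 -0.287  0.114] [ 0.595 -0.29   0.114] [ 0.584 -0.279  0.102] [ 0.595 -0.28   0.115] [ 0.6   -0.283  0.117] [ 0.601 -0.288  0.112] [ 0.602 -0.291  0.107] [ 0.596 -0.28   0.102] [ 0.603 -0.289  0.102] [ 0.59  -0.149  0.1  ] [ 0.591 -0.142  0.1  ] [ 0.599 -0.142  0.101] [ 0.56538538 -0.28407367  0.10189252] 0.017
```

View pics/c2.png

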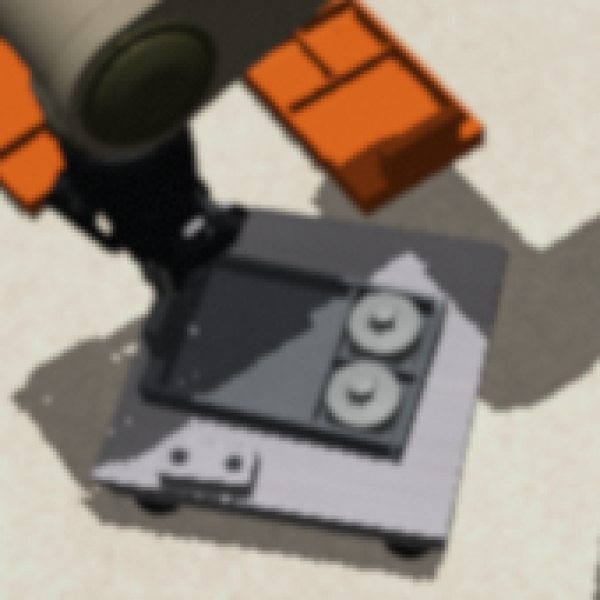

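Run:
```python
from h import *
d=np.load('pics/scene2.npy');W=cloud('scene',d);im=cv2.imread('pics/scene2.png')
B=(d>0)&(W[...,1]<-.2)&(W[...,1]>-.37)&(W[...,0]>.42)&(W[...,0]<.65)
for z in np.arange(.09,.30,.015):
    q=W[B&(abs(W[...,2]-z)<.0075)]
    if len(q):print(z.round(3),len(q),q.min(0).round(3),q.max(0).round(3),np.median(q,0).round(3))
K,R,t=cam('scene')
for p in ([.5654,-.2841,.1019],[.5654,-.2841,.085],[.565,-.2846,.118]):
    c=R@np.array(p)+t;print((K@c/c[2])[:2],c[2],d[int((K@c/c[2])[1]),int((K@c/c[2])[0])])
s=telemetry.observe();print(s['q'],s['grip_width'],s['joint_efforts'])
```

```text
0.09 91 [ 0.511 -0.29   0.083] [ 0.626 -0.203  0.097] [ 0.581 -0.28   0.087]
0.105 54 [ 0.542 -0.291  0.098] [ 0.604 -0.279  0.112] [ 0.587 -0.28   0.104]
0.12 77 [ 0.572 -0.296  0.113] [ 0.603 -0.272  0.127] [ 0.585 -0.285  0.116]
0.135 42 [ 0.561 -0.297  0.128] [ 0.579 -0.27   0.141] [ 0.574 -0.277  0.136]
0.15 41 [ 0.566 -0.296  0.143] [ 0.579 -0.269  0.157] [ 0.577 -0.281  0.15 ]
0.165 95 [ 0.554 -0.319  0.158] [ 0.581 -0.249  0.172] [ 0.578 -0.277  0.168]
0.18 132 [ 0.555 -0.329  0.173] [ 0.585 -0.237  0.187] [ 0.578 -0.275  0.18 ]
0.195 150 [ 0.567 -0.342  0.188] [ 0.585 -0.227  0.202] [ 0.579 -0.289  0.195]
0.21 250 [ 0.553 -0.345  0.203] [ 0.588 -0.222  0.217] [ 0.575 -0.265  0.21 ]
0.225 113 [ 0.557 -0.328  0.218] [ 0.588 -0.231  0.232] [ 0.577 -0.25   0.223]
0.24 41 [ 0.559 -0.278  0.233] [ 0.602 -0.244  0.247] [ 0.574 -0.247  0.239]
0.255 150 [ 0.55  -0.313  0.248] [ 0.605 -0.245  0.262] [ 0.596 -0.262  0.256]
0.27 165 [ 0.55  -0.311  0.263] [ 0.605 -0.246  0.277] [ 0.597 -0.263  0.27 ]
0.285 254 [ 0.555 -0.311  0.278] [ 0.605 -0.246  0.292] [ 0.596 -0.266  0.287]
[248.85651878 193.94776517] 1.0380355441734708 1.0114692
[249.99896175 197.76845269] 1.0524448101020525 1.0318298
[247.59586099 190.02095203] 1.0245806277431524 0.9968992
[-3.73404412e+01  3.52663916e+01  6.98719441e+01 -8.98083520e-02
  7.48671476e+01 -1.28427454e+02] -0.0001462843513597763 [-2.45742012e-03 -5.50874197e+01 -2.13686031e+01 -4.55995134e-03
  9.95510563e-04  3.18029311e-05]
```

Run:
```python
from h import *
d=np.load('pics/scene2.npy');W=cloud('scene',d)
im=cv2.imread('pics/scene2.png')
# table of y,x,z per pixel around gripper/plate
for v in range(176,208,2):
    print(v,' '.join('%3d/%3d/%3d'%tuple((W[v,u]*1000-[500,-300,0]).round()) for u in range(236,268,2)))
cv2.imwrite('pics/c3.png',cv2.resize(im[165:215,225:275],(800,600)[:1]*1+(600,),interpolation=3) if 0 else cv2.resize(np.clip(im[165:215,225:285].astype(float)*2.5,0,255).astype(np.uint8),(720,600),interpolation=3))
```

```text
176  82/  9/197  78/ 11/191  73/ 13/185  83/ 24/203  84/ 30/207  84/ 35/208  76/ 34/197  76/ 39/199  54/ 30/165  55/ 36/169  61/ 44/179  76/ 58/206  74/ 62/204  77/ 68/211 553/347/977  74/ 76/210
178  84/  9/192  81/ 12/189  75/ 12/180  84/ 24/197  83/ 28/197  83/ 33/199  75/ 32/187  64/ 30/171  64/ 35/173  65/ 41/177  62/ 43/173  75/ 56/197  77/ 62/201  77/ 67/203  78/ 73/207  77/ 76/206
180  80/  4/175  85/ 13/186  78/ 13/177  84/ 22/189  83/ 26/189  84/ 32/192  79/ 33/185  70/ 32/172  68/ 36/170  68/ 41/172  77/ 52/190  79/ 58/195  78/ 62/195  77/ 66/196  76/ 70/195  -9/ 26/ 58
182 -19/-70/ -2  79/  7/168  79/ 12/170  74/ 13/163  78/ 21/172 553/347/977  78/ 31/176  74/ 34/171  75/ 39/175  79/ 47/184  78/ 51/183  77/ 55/184  77/ 60/186  78/ 65/189  13/ 32/ 83  10/ 36/ 80
184 -15/-69/ -4  80/  6/161  80/ 11/162  75/ 12/156  80/ 21/168  79/ 26/167  79/ 30/169  73/ 31/160  78/ 40/171  78/ 45/174  78/ 50/176  77/ 54/175  12/ 20/ 69  14/ 26/ 73  13/ 31/ 73  13/ 37/ 76
186  -6/-64/  0  -8/-60/ -1  75/  5/145  78/ 13/153  76/ 17/152  79/ 24/158  78/ 29/159  73/ 30/153  65/ 30/140  80/ 44/
[... 1335 characters left out ...]
/103  76/ 21/ 94  67/ 21/ 80  58/ 20/ 65  56/ 24/ 64  54/ 28/ 62  52/ 33/ 61  51/ 37/ 61  51/ 43/ 64  48/ 47/ 60
202  40/-46/  0  37/-43/ -4  98/  9/115  98/ 14/116  96/ 18/115  93/ 21/111  86/ 21/100  78/ 21/ 88  69/ 20/ 73  61/ 21/ 62  61/ 26/ 64  59/ 30/ 62  59/ 36/ 64  56/ 39/ 61  55/ 44/ 62  53/ 48/ 60
204  43/-46/ -6  43/-40/ -4 102/ 10/112 101/ 15/114 102/ 20/117  95/ 21/106  87/ 21/ 94  80/ 21/ 82  70/ 19/ 65  66/ 22/ 59  67/ 28/ 63  63/ 32/ 60  64/ 37/ 63  62/ 41/ 61  60/ 46/ 60  59/ 51/ 62
206  51/-42/ -2  50/-37/ -2  78/-10/ 57 101/ 13/103 101/ 18/105  97/ 20/100  89/ 20/ 87  82/ 21/ 76  73/ 20/ 62  71/ 24/ 59  70/ 29/ 61  69/ 34/ 61  67/ 38/ 59  67/ 43/ 62  65/ 47/ 59  65/ 53/ 62
```

View pics/c3.png

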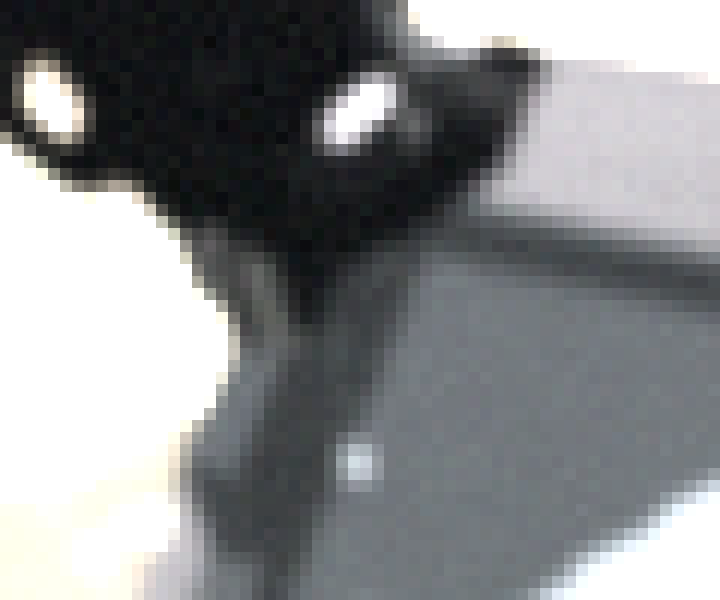

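The fingers' lowest visible point is z ≈ 0.12, at pixel (250,192), which is just above the plate top. The plate's front face shows uncovered below them. So the tips stand about 3 cm higher than the state suggests. I'll reopen, go lower in small steps while watching the force, and check again by picture.

Call:
{"fn": "apply_moves", "kwargs": {
  "motion": [
    {"tx": 0,"ty": 0,"tz": 0,"turn": 0,"jaw": 0.2},
    {"tx": 0,"ty": 0,"tz": 0,"turn": 0,"jaw": 0.2},
    {"tx": 0,"ty": 0,"tz": 0,"turn": 0,"jaw": 0.2},
    {"tx": 0,"ty": 0,"tz": 0,"turn": 0,"jaw": 0.2},
    {"tx": 0,"ty": 0,"tz": 0.1,"turn": 0,"jaw": 0.2}
  ]
}}

```text
time_s: 4.0
position: [0.5655, -0.2841, 0.101]
tool_rot: [[-1.0, -0.019, -0.001], [-0.019, 1.0, -0.001], [0.001, -0.001, -1.0]]
ft_force: [0.2, 0.7, -0.5]
grip_width: 0.0512
```

Call:
{"fn": "apply_moves", "kwargs": {
  "motion": [
    {"tx": 0,"ty": 0,"tz": 0.3,"turn": 0,"jaw": 0.2},
    {"tx": 0,"ty": 0,"tz": 0.6,"turn": 0,"jaw": 0.2},
    {"tx": 0,"ty": 0,"tz": 0.9,"turn": 0,"jaw": 0.2},
    {"tx": 0,"ty": 0,"tz": 1.2,"turn": 0,"jaw": 0.2},
    {"tx": 0,"ty": 0,"tz": 1.4,"turn": 0,"jaw": 0.2}
  ]
}}

```text
time_s: 4.42
position: [0.5653, -0.284, 0.0864]
tool_rot: [[-1.0, -0.019, -0.001], [-0.019, 1.0, -0.001], [0.001, -0.001, -1.0]]
ft_force: [-1.0, -0.3, 0.3]
grip_width: 0.0515
```

Run:
```python
from h import *
b,d=save('scene','scene3');W=cloud('scene',d)
cv2.imwrite('pics/c4.png',cv2.resize(np.clip(b[150:220,215:299,::-1].astype(float)*2.5,0,255).astype(np.uint8),(720,600),interpolation=3))
s=telemetry.observe();print(s['position'],s['ft_force'],s['grip_width'])
for v in range(178,212,3):
    print(v,' '.join('%3d/%3d/%3d'%tuple((W[v,u]*1000-[500,-300,0]).round()) for u in range(232,268,3)))
```

```text
[ 0.56524097 -0.28397764  0.08615604] [0.0452174  0.43971395 0.07917993] 0.05133219737449562
178  83/ -2/185  77/  1/178  80/ 11/186  77/ 16/185  85/ 29/201  87/ 38/206  79/ 40/196  80/ 47/199  62/ 44/174  57/ 48/168  70/ 63/192  77/ 74/206
181  84/ -4/175  63/-11/143 -24/-66/ -2 -26/-58/ -2 -27/-50/ -1  83/ 33/187  84/ 41/191  72/ 40/174  71/ 47/175  59/ 47/159  56/ 53/157  78/ 73/195
184  78/-11/152 553/347/977  58/-10/123 -16/-54/  0 -19/-47/ -2  15/-15/ 60  85/ 39/181  83/ 45/180  76/ 48/172  65/ 49/157  65/ 56/158  78/ 71/183
187  79/-13/141  74/ -9/134  62/-10/117  -8/-52/ -3 -10/-44/ -2  56/ 10/115  55/ 18/117  78/ 40/160  79/ 48/164  73/ 52/156  73/ 59/160  77/ 69/170
190  75/-19/119  77/-10/126  65/-10/108  -1/-49/ -6   0/-40/ -1  64/ 13/116  63/ 20/117  50/ 20/ 97  78/ 46/150  79/ 54/154  73/ 58/147  77/ 68/157
193  16/-67/ -2  78/-11/115  12/-52/ -2   8/-46/ -5  75/ 11/119  71/ 16/115  65/ 20/107  54/ 20/ 90  78/ 44/136  75/ 49/133  74/ 56/135  31/ 39/ 63
196  24/-64/ -3  24/-55/  0  21/-49/ -2  19/-41/ -2  82/ 13/118  79/ 19/115  69/ 20/101  56/ 19/ 80  43/ 19/ 60  77/ 49/124  73/ 54/119  39/ 41/ 62
199  32/-61/ -4  31/-53/ -2  31/-44/  0  26/-39/ -4  90/ 16/118  85/ 20/112  73/ 20/ 93  61/ 20/ 74  51/ 22/ 60  78/ 47/112  50/ 37/ 64  46/ 43/ 60
202  42/-57/ -2  40/-50/ -2  37/-43/ -4  99/ 12/116  98/ 19/118  89/ 20/104  77/ 20/ 85  64/ 20/ 65  61/ 26/ 63  59/ 33/ 63  57/ 40/ 62  55/ 47/ 62
205  51/-53/ -1  48/-46/ -3  46/-39/ -3 103/ 12/111 101/ 19/111  91/ 20/ 95  81/ 21/ 79  70/ 21/ 61  69/ 29/ 64  66/ 35/ 60  66/ 43/ 64  65/ 51/ 65
208  60/-50/ -1  56/-43/ -3  56/-35/  0  83/ -5/ 58 102/ 17/ 97  97/ 21/ 90  84/ 20/ 69  78/ 24/ 62  77/ 32/ 63  74/ 38/ 61 553/347/977  70/ 52/ 60
211  69/-46/  1  63/-42/ -7  93/ -9/ 58  92/ -2/ 59 104/ 16/ 86 100/ 21/ 82  88/ 20/ 62  86/ 27/ 61  85/ 35/ 64  82/ 41/ 61  82/ 49/ 64  78/ 55/ 60
```

View pics/c4.png

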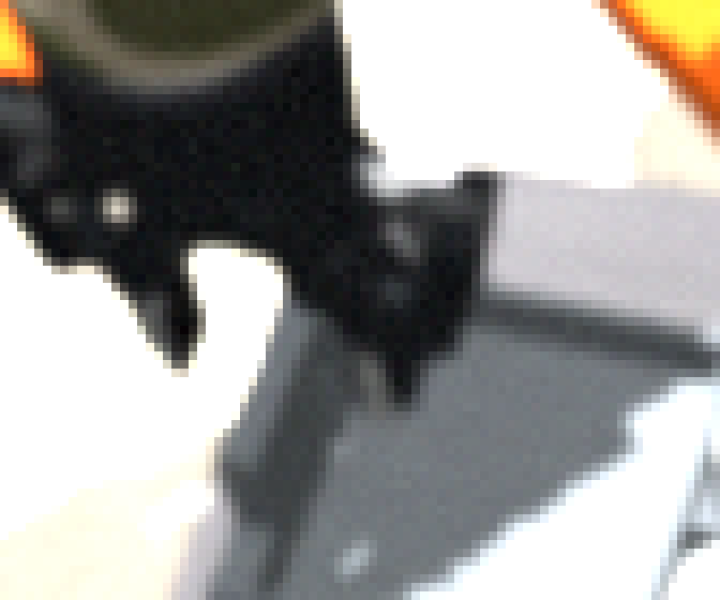

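The fingers now straddle the plate: rear finger at (180,350), front finger at (390,390), with tips at z ≈ 0.11 against a state z of 0.086. I need about 1.8 cm more depth.

Call:
{"fn": "apply_moves", "kwargs": {
  "motion": [
    {"tx": 0,"ty": 0,"tz": 0.5,"turn": 0,"jaw": 0.2},
    {"tx": 0,"ty": 0,"tz": 1.0,"turn": 0,"jaw": 0.2},
    {"tx": 0,"ty": 0,"tz": 1.4,"turn": 0,"jaw": 0.2},
    {"tx": 0,"ty": 0,"tz": 1.8,"turn": 0,"jaw": 0.2},
    {"tx": 0,"ty": 0,"tz": 1.8,"turn": 0,"jaw": 0}
  ]
}}

```text
time_s: 4.88
position: [0.5648, -0.2837, 0.0671]
tool_rot: [[-1.0, -0.019, -0.003], [-0.019, 1.0, 0.0], [0.003, 0.0, -1.0]]
ft_force: [-0.2, -0.7, -0.1]
grip_width: 0.0431
```

Call:
{"fn": "apply_moves", "kwargs": {
  "motion": [
    {"tx": 0,"ty": 0,"tz": 0,"turn": 0,"jaw": -0.3},
    {"tx": 0,"ty": 0,"tz": 0,"turn": 0,"jaw": -0.5},
    {"tx": 0,"ty": 0,"tz": 0,"turn": 0,"jaw": -0.7},
    {"tx": 0,"ty": 0,"tz": 0,"turn": 0,"jaw": -0.9},
    {"tx": 0,"ty": 0,"tz": 0,"turn": 0,"jaw": -1}
  ],
  "squeeze": 40
}}

```text
time_s: 5.3
position: [0.5651, -0.2845, 0.0674]
tool_rot: [[-1.0, -0.019, -0.002], [-0.019, 1.0, -0.001], [0.002, -0.001, -1.0]]
ft_force: [1.0, -5.2, -0.3]
grip_width: 0.0114
```

The plate is gripped, at 11.4 mm opening. I'll tighten the grip and square the tray by 3.3°.

Call:
{"fn": "apply_moves", "kwargs": {
  "motion": [
    {"tx": 0,"ty": 0,"tz": 0,"turn": 0,"jaw": -1},
    {"tx": 0,"ty": 0,"tz": 0,"turn": 0,"jaw": -1},
    {"tx": 0,"ty": 0,"tz": 0.05,"turn": 0,"jaw": -1},
    {"tx": 0,"ty": 0,"tz": 0.1,"turn": 0,"jaw": -1},
    {"tx": 0,"ty": 0,"tz": 0.1,"turn": 0,"jaw": -1}
  ],
  "squeeze": 110
}}

```text
time_s: 5.72
position: [0.5652, -0.2846, 0.0676]
tool_rot: [[-1.0, -0.019, -0.001], [-0.019, 1.0, -0.002], [0.001, -0.002, -1.0]]
ft_force: [-2.0, -1.1, 7.7]
grip_width: 0.0103
```

Call:
{"fn": "apply_moves", "kwargs": {
  "motion": [
    {"tx": 0,"ty": 0,"tz": 0,"turn": -1,"jaw": -1},
    {"tx": 0,"ty": 0,"tz": 0,"turn": -2,"jaw": -1},
    {"tx": 0,"ty": 0,"tz": 0,"turn": -2.8,"jaw": -1},
    {"tx": 0,"ty": 0,"tz": 0,"turn": -3.3,"jaw": -1},
    {"tx": 0,"ty": 0,"tz": 0,"turn": -3.3,"jaw": -1}
  ]
}}

```text
time_s: 6.13
position: [0.566, -0.2838, 0.0676]
tool_rot: [[-0.997, -0.077, 0.0], [-0.077, 0.997, -0.001], [-0.0, -0.001, -1.0]]
ft_force: [5.2, 2.1, 0.6]
grip_width: 0.0103
```

```bash
cat > m.py <<'E'
from h import *
import sys
def run(f,bs=(225,150,360,275)):
    im,d=save('scene',f);W=cloud('scene',d)
    # rig frame as seen by the scene camera alone (first picture)
    a=np.radians(4.3);y=np.array([-np.sin(a),np.cos(a)]);x=np.array([np.cos(a),np.sin(a)]);o=np.array([.5333,.1765])-.15*y
    Q=np.dstack([(W[...,:2]-o)@x,(W[...,:2]-o)@y,W[...,2]]);np.save('pics/Q.npy',Q)
    s=telemetry.observe();print(s['time_s'],s['position'].round(4),s['ft_force'].round(1),s['wrist_torque'].round(2),s['grip_width'].round(4),s['tool_rot'].round(4)[:,1])
    return im,d,Q
def tray(Q,y0,y1):
    B=(Q[...,1]>y0)&(Q[...,1]<y1)&(abs(Q[...,0])<.075)
    r=B&(Q[...,2]>.074)&(Q[...,2]<.09)
    for i,yy in enumerate(np.arange(y0,y1,.03)):
        q=Q[r&(abs(Q[...,1]-yy-.015)<.015)&(abs(Q[...,0])>.045)]
        L=q[q[:,0]<0];P=q[q[:,0]>0]
        if len(L)>3 and len(P)>3: print(yy.round(3),'x',np.percentile(L[:,0],[5,50]).round(4),np.percentile(P[:,0],[50,95]).round(4),'z',np.median(L[:,2]).round(4),np.median(P[:,2]).round(4))
    q=Q[r];print('rim y',np.percentile(q[:,1],[1,99]).round(4))
E
python3 - <<'E'
from m import *
im,d,Q=run('scene4');tray(Q,-.32,-.12)
E
```

```text
Traceback (most recent call last):
  File "m.py", line 8, in run
    s=telemetry.observe();print(s['time_s'],s['position'].round(4),s['ft_force'].round(1),s['wrist_torque'].round(2),s['grip_width'].round(4),s['tool_rot'].round(4)[:,1])
                                                                                                                     ^^^^^^^^^^^^^^^^^^^^^
AttributeError: 'float' object has no attribute 'round'
```

```bash
sed -i "s/s\['time_s'\],/round(s['time_s'],2),/; s/s\['grip_width'\].round(4)/round(s['grip_width'],4)/" m.py
python3 - <<'E'
from m import *
im,d,Q=run('scene5');tray(Q,-.33,-.11)
E
```

```text
6.23 [ 0.566  -0.2839  0.0676] [5.4 2.5 1.5] [ 0.41 -0.67 -0.66] 0.0105 [-7.70e-02  9.97e-01 -8.00e-04]
-0.33 x [-0.0571 -0.0525] [0.0541 0.0589] z 0.08 0.0798
-0.3 x [-0.0566 -0.0543] [0.0579 0.0596] z 0.079 0.0803
-0.27 x [-0.057  -0.0533] [0.0579 0.0593] z 0.0791 0.079
-0.24 x [-0.0566 -0.0532] [0.0583 0.0602] z 0.0796 0.0798
-0.21 x [-0.0567 -0.0525] [0.0571 0.0605] z 0.0789 0.0796
-0.18 x [-0.0562 -0.0528] [0.0529 0.0604] z 0.0799 0.0812
-0.15 x [-0.0544 -0.0509] [0.0567 0.0598] z 0.0812 0.0793
rim y [-0.3154 -0.1374]
```

The tray is now square and centred with the rails, about 0.3 mm off by the same view, with its nose at rig y ≈ -0.137. I'll check the plunger face in the first pictures and start sliding with light hold-down.

Run:
```python
from h import *
a=np.radians(4.3);y=np.array([-np.sin(a),np.cos(a)]);x=np.array([np.cos(a),np.sin(a)])
for n,c in(('top',(.5304,.1773)),('scene',(.5333,.1765))):
    W=cloud(n,np.load(f'pics/{n}0.npy'));o=np.array(c)-.15*y
    Q=np.dstack([(W[...,:2]-o)@x,(W[...,:2]-o)@y,W[...,2]])
    q=Q[(abs(Q[...,0])<.012)&(Q[...,1]>.15)&(Q[...,1]<.26)&(Q[...,2]>.066)&(Q[...,2]<.2)]
    q=q[np.argsort(q[:,1])];print(n,[tuple(p) for p in (q[:14]*1000).round()])
```

```text
top [(np.float64(2.0), np.float64(209.0), np.float64(72.0)), (np.float64(-6.0), np.float64(209.0), np.float64(71.0)), (np.float64(-8.0), np.float64(209.0), np.float64(80.0)), (np.float64(0.0), np.float64(209.0), np.float64(69.0)), (np.float64(-4.0), np.float64(210.0), np.float64(77.0)), (np.float64(2.0), np.float64(210.0), np.float64(77.0)), (np.float64(3.0), np.float64(210.0), np.float64(85.0)), (np.float64(8.0), np.float64(210.0), np.float64(76.0)), (np.float64(5.0), np.float64(210.0), np.float64(76.0)), (np.float64(-3.0), np.float64(210.0), np.float64(85.0)), (np.float64(0.0), np.float64(210.0), np.float64(84.0)), (np.float64(-5.0), np.float64(211.0), np.float64(82.0)), (np.float64(-0.0), np.float64(211.0), np.float64(72.0)), (np.float64(-8.0), np.float64(211.0), np.float64(81.0))]
scene [(np.float64(-3.0), np.float64(209.0), np.float64(68.0)), (np.float64(7.0), np.float64(209.0), np.float64(76.0)), (np.float64(0.0), np.float64(209.0), np.float64(84.0)), (np.float64(-4.0), np.float64(210.0), np.float64(75.0)), (np.float64(9.0), np.float64(210.0), np.float64(76.0)), (np.float64(4.0), np.float64(210.0), np.float64(66.0)), (np.float64(-8.0), np.float64(210.0), np.float64(74.0)), (np.float64(0.0), np.float64(210.0), np.float64(74.0)), (np.float64(-3.0), np.float64(210.0), np.float64(72.0)), (np.float64(0.0), np.float64(211.0), np.float64(80.0)), (np.float64(1.0), np.float64(211.0), np.float64(71.0)), (np.float64(3.0), np.float64(211.0), np.float64(79.0)), (np.float64(9.0), np.float64(211.0), np.float64(71.0)), (np.float64(8.0), np.float64(211.0), np.float64(79.0))]
```

Call:
{"fn": "apply_moves", "kwargs": {
  "motion": [
    {"tx": 0,"ty": 0.4,"tz": 0.1,"turn": 0,"jaw": -1},
    {"tx": 0,"ty": 1.0,"tz": 0.1,"turn": 0,"jaw": -1},
    {"tx": 0,"ty": 1.8,"tz": 0.1,"turn": 0,"jaw": -1},
    {"tx": 0,"ty": 2.6,"tz": 0.1,"turn": 0,"jaw": -1},
    {"tx": 0,"ty": 3.2,"tz": 0.1,"turn": 0,"jaw": -1}
  ]
}}

```text
time_s: 6.65
position: [0.5639, -0.2533, 0.0676]
tool_rot: [[-0.997, -0.078, 0.002], [-0.078, 0.997, -0.005], [-0.002, -0.005, -1.0]]
ft_force: [1.2, -9.6, 5.4]
grip_width: 0.0107
```

Run:
```python
from m import *
im,d,Q=run('scene6');tray(Q,-.29,-.08)
```

```text
6.7 [ 0.5638 -0.2522  0.0676] [-0.3 -4.5  5.1] [-0.38  0.36  0.03] 0.0101 [-0.0791  0.9969 -0.0039]
-0.29 x [-0.0565 -0.0534] [0.0553 0.0588] z 0.0802 0.0804
-0.26 x [-0.0578 -0.0545] [0.0578 0.0593] z 0.08 0.0798
-0.23 x [-0.0582 -0.0546] [0.0576 0.0598] z 0.0791 0.0796
-0.2 x [-0.0584 -0.0541] [0.0578 0.0591] z 0.0796 0.0799
-0.17 x [-0.0564 -0.0537] [0.0543 0.059 ] z 0.0811 0.0808
-0.14 x [-0.0571 -0.0538] [0.0549 0.0586] z 0.0805 0.0808
-0.11 x [-0.0579 -0.0526] [0.051  0.0589] z 0.0811 0.081
rim y [-0.2842 -0.1068]
```

Both views put the plunger face at rig y ≈ 0.210, so contact comes at tool rig-y ≈ 0.036. The tray is tracking level, so I carry on.

Call:
{"fn": "apply_moves", "kwargs": {
  "motion": [
    {"tx": 0,"ty": 0.6,"tz": 0.1,"turn": 0.2,"jaw": -1},
    {"tx": 0,"ty": 1.6,"tz": 0.1,"turn": 0.2,"jaw": -1},
    {"tx": 0,"ty": 2.6,"tz": 0.1,"turn": 0.2,"jaw": -1},
    {"tx": 0,"ty": 3.6,"tz": 0.1,"turn": 0.2,"jaw": -1},
    {"tx": 0,"ty": 4.6,"tz": 0.1,"turn": 0.2,"jaw": -1}
  ],
  "squeeze": 120
}}

```text
time_s: 7.12
position: [0.5608, -0.2082, 0.0677]
tool_rot: [[-0.997, -0.077, 0.004], [-0.077, 0.997, -0.008], [-0.003, -0.008, -1.0]]
ft_force: [1.2, -9.0, 8.1]
grip_width: 0.0101
```

Call:
{"fn": "apply_moves", "kwargs": {
  "motion": [
    {"tx": 0,"ty": 0.6,"tz": 0.1,"turn": 0,"jaw": -1},
    {"tx": 0,"ty": 1.2,"tz": 0.1,"turn": 0,"jaw": -1},
    {"tx": 0,"ty": 1.8,"tz": 0.1,"turn": 0,"jaw": -1},
    {"tx": 0,"ty": 2.4,"tz": 0.1,"turn": 0,"jaw": -1},
    {"tx": 0,"ty": 3.0,"tz": 0.1,"turn": 0,"jaw": -1}
  ]
}}

```text
time_s: 7.53
position: [0.5597, -0.1807, 0.0684]
tool_rot: [[-0.997, -0.079, 0.008], [-0.079, 0.997, -0.014], [-0.007, -0.015, -1.0]]
ft_force: [0.9, -11.4, 12.0]
grip_width: 0.0103
```

Run:
```python
from m import *
im,d,Q=run('scene7');tray(Q,-.21,0.0)
```

```text
7.58 [ 0.5596 -0.1796  0.0684] [ 1.3 -6.5  9.8] [-0.95  0.47  0.16] 0.0103 [-0.0793  0.9968 -0.0139]
-0.21 x [-0.0553 -0.0525] [0.0581 0.06  ] z 0.0814 0.0808
-0.18 x [-0.055  -0.0527] [0.0582 0.06  ] z 0.0807 0.0797
-0.15 x [-0.0565 -0.0533] [0.0584 0.0598] z 0.0801 0.0793
-0.12 x [-0.0571 -0.0537] [0.0577 0.06  ] z 0.0794 0.0791
-0.09 x [-0.0565 -0.0534] [0.0518 0.0592] z 0.0808 0.0803
-0.06 x [-0.0568 -0.0532] [0.0561 0.059 ] z 0.0791 0.0799
rim y [-0.2078 -0.0343]
```

The tray is level to about 0.01 rad and the tool tilt is creeping up (0.014 rad), so I'll cross the rest of the gap in one continuous call with a little more hold-down.

Call:
{"fn": "apply_moves", "kwargs": {
  "motion": [
    {"tx": 0,"ty": 0.8,"tz": 0.2,"turn": 0,"jaw": -1},
    {"tx": 0,"ty": 2.0,"tz": 0.2,"turn": 0,"jaw": -1},
    {"tx": 0,"ty": 3.2,"tz": 0.2,"turn": 0,"jaw": -1},
    {"tx": 0,"ty": 4.4,"tz": 0.2,"turn": 0,"jaw": -1},
    {"tx": 0,"ty": 5.8,"tz": 0.2,"turn": 0,"jaw": -1}
  ]
}}

```text
time_s: 8.0
position: [0.5575, -0.1266, 0.0688]
tool_rot: [[-0.997, -0.081, 0.015], [-0.082, 0.996, -0.025], [-0.013, -0.026, -1.0]]
ft_force: [6.7, -53.4, 24.3]
grip_width: 0.0103
```

Run:
```python
from m import *
im,d,Q=run('scene8');tray(Q,-.16,0.04)
```

```text
8.05 [ 0.5567 -0.1231  0.0684] [ 1.1 -6.1 10.7] [0.29 0.51 0.09] 0.0102 [-0.0816  0.9964 -0.0211]
-0.1 x [-0.0559 -0.0517] [0.0595 0.0613] z 0.0793 0.0804
-0.07 x [-0.0554 -0.052 ] [0.0589 0.0608] z 0.0794 0.0797
-0.04 x [-0.0561 -0.0524] [0.0558 0.0603] z 0.0801 0.0807
-0.01 x [-0.0605 -0.0529] [0.0556 0.0604] z 0.0798 0.0808
rim y [-0.1565  0.0202]
```

The nose is over and on the rig bed. It bumped the entry slope briefly at 53 N, the force is low again, and the rim is level. I'm continuing into the rails.

Call:
{"fn": "apply_moves", "kwargs": {
  "motion": [
    {"tx": 0.05,"ty": 0.5,"tz": 0.05,"turn": 0.3,"jaw": -1},
    {"tx": 0.05,"ty": 1.1,"tz": 0.05,"turn": 0.3,"jaw": -1},
    {"tx": 0.05,"ty": 1.8,"tz": 0.05,"turn": 0.3,"jaw": -1},
    {"tx": 0.05,"ty": 2.4,"tz": 0.05,"turn": 0.3,"jaw": -1},
    {"tx": 0.05,"ty": 3.0,"tz": 0.05,"turn": 0.3,"jaw": -1}
  ]
}}

```text
time_s: 8.47
position: [0.5552, -0.0953, 0.0691]
tool_rot: [[-0.997, -0.078, 0.017], [-0.078, 0.997, -0.024], [-0.015, -0.026, -1.0]]
ft_force: [3.4, -12.8, 12.8]
grip_width: 0.0102
```

Run:
```python
from m import *
im,d,Q=run('scene9');tray(Q,-.13,0.07)
```

```text
8.52 [ 0.5549 -0.0942  0.069 ] [ 3.  -9.  11.6] [-0.02  0.63  0.19] 0.0103 [-0.0782  0.9966 -0.0246]
-0.07 x [-0.0557 -0.0518] [0.0603 0.0619] z 0.0792 0.0814
-0.04 x [-0.055  -0.0515] [0.0599 0.0623] z 0.079 0.0802
-0.01 x [-0.0553 -0.0518] [0.0547 0.0608] z 0.0806 0.0818
0.02 x [-0.0609 -0.0525] [0.0571 0.0618] z 0.08 0.0812
0.05 x [-0.0637 -0.0585] [0.0567 0.0677] z 0.0771 0.0791
rim y [-0.1252  0.0518]
```

Call:
{"fn": "apply_moves", "kwargs": {
  "motion": [
    {"tx": 0.1,"ty": 0.6,"tz": 0,"turn": 0,"jaw": -1},
    {"tx": 0.15,"ty": 1.4,"tz": 0,"turn": 0,"jaw": -1},
    {"tx": 0.15,"ty": 2.4,"tz": 0,"turn": 0,"jaw": -1},
    {"tx": 0.15,"ty": 3.4,"tz": 0,"turn": 0,"jaw": -1},
    {"tx": 0.15,"ty": 4.4,"tz": 0,"turn": 0,"jaw": -1}
  ]
}}

```text
time_s: 8.93
position: [0.5515, -0.0522, 0.0697]
tool_rot: [[-0.997, -0.079, 0.021], [-0.08, 0.996, -0.027], [-0.018, -0.029, -0.999]]
ft_force: [3.5, -13.7, 12.9]
grip_width: 0.0103
```

Run:
```python
from m import *
im,d,Q=run('scene10');tray(Q,-.09,0.11)
cv2.imwrite('pics/c5.png',cv2.resize(im[150:310,220:520,::-1],(780,416),interpolation=3))
```

```text
8.98 [ 0.5511 -0.0504  0.0696] [ 2.6 -7.3 10.1] [0.18 0.58 0.13] 0.0101 [-0.0801  0.9964 -0.0274]
-0.03 x [-0.0551 -0.0519] [0.0598 0.0617] z 0.0806 0.0818
0.0 x [-0.0647 -0.0528] [0.0595 0.0614] z 0.0788 0.081
0.03 x [-0.0599 -0.0527] [0.0571 0.062 ] z 0.0805 0.0804
0.06 x [-0.0632 -0.0533] [0.0573 0.0678] z 0.0802 0.0805
0.09 x [-0.0617 -0.0525] [0.0546 0.0602] z 0.0809 0.0802
rim y [-0.0823  0.0949]
```

View pics/c5.png

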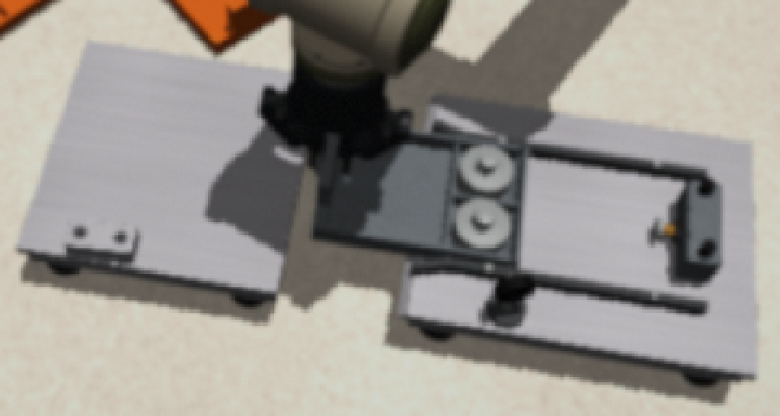

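The tray nose is between the rails at (520,200), the weights are seated, and the gauge (510,295) and cell (100,240) are untouched. I'll ease the hold-down and nudge slightly towards -x.

Call:
{"fn": "apply_moves", "kwargs": {
  "motion": [
    {"tx": 0.1,"ty": 0.6,"tz": -0.05,"turn": 0,"jaw": -1},
    {"tx": 0.2,"ty": 1.4,"tz": -0.1,"turn": 0,"jaw": -1},
    {"tx": 0.25,"ty": 2.4,"tz": -0.1,"turn": 0,"jaw": -1},
    {"tx": 0.25,"ty": 3.4,"tz": -0.1,"turn": 0,"jaw": -1},
    {"tx": 0.25,"ty": 4.4,"tz": -0.1,"turn": 0,"jaw": -1}
  ]
}}

```text
time_s: 9.4
position: [0.5461, -0.0081, 0.0706]
tool_rot: [[-0.996, -0.081, 0.023], [-0.082, 0.996, -0.029], [-0.02, -0.031, -0.999]]
ft_force: [3.0, -11.9, 9.7]
grip_width: 0.0102
```

Run:
```python
from m import *
im,d,Q=run('scene11');tray(Q,-.05,0.16)
```

```text
9.45 [ 0.5457 -0.0062  0.0705] [ 1.6 -6.3  8.4] [0.16 0.58 0.12] 0.0105 [-0.0821  0.9962 -0.0293]
0.04 x [-0.0588 -0.0553] [0.0576 0.0646] z 0.0798 0.0809
0.07 x [-0.059  -0.0543] [0.0558 0.0641] z 0.0797 0.0806
0.1 x [-0.0598 -0.0549] [0.055  0.0642] z 0.0802 0.0813
0.13 x [-0.0641 -0.0557] [0.0553 0.0654] z 0.0791 0.0808
rim y [-0.0372  0.1393]
```

Call:
{"fn": "apply_moves", "kwargs": {
  "motion": [
    {"tx": 0,"ty": 0.6,"tz": 0.1,"turn": 0.2,"jaw": -1},
    {"tx": 0,"ty": 1.4,"tz": 0.1,"turn": 0.2,"jaw": -1},
    {"tx": 0,"ty": 2.4,"tz": 0.1,"turn": 0.2,"jaw": -1},
    {"tx": 0,"ty": 3.4,"tz": 0.1,"turn": 0.2,"jaw": -1},
    {"tx": 0,"ty": 4.3,"tz": 0.1,"turn": 0.2,"jaw": -1}
  ]
}}

```text
time_s: 9.87
position: [0.5439, 0.035, 0.0701]
tool_rot: [[-0.996, -0.08, 0.026], [-0.08, 0.996, -0.031], [-0.024, -0.033, -0.999]]
ft_force: [5.2, -14.7, 15.0]
grip_width: 0.0101
```

```bash
cat >> m.py <<'E'
def plunge(Q,ty):
    q=Q[(abs(Q[...,0])<.014)&(Q[...,1]>.19)&(Q[...,1]<.26)&(Q[...,2]>.068)&(Q[...,2]<.088)]
    print('stop-side pts',np.sort(q[:,1])[:8].round(4))
E
python3 - <<'E'
from m import *
im,d,Q=run('scene12');tray(Q,-.01,0.2);plunge(Q,0)
E
```

```text
9.92 [0.5435 0.0366 0.07  ] [ 3.3 -8.4 12.7] [0.32 0.66 0.12] 0.0101 [-0.0803  0.9963 -0.0315]
0.08 x [-0.0629 -0.0537] [0.0585 0.0612] z 0.0799 0.0815
0.11 x [-0.0587 -0.0534] [0.0573 0.0649] z 0.0802 0.0804
0.14 x [-0.0572 -0.0536] [0.0549 0.0605] z 0.081 0.0817
0.17 x [-0.0635 -0.0548] [0.056 0.065] z 0.0781 0.0804
rim y [0.0047 0.1827]
stop-side pts [0.2092 0.2095 0.2096 0.2096 0.21   0.2101 0.2101 0.2103]
```

26 mm to contact. I advance 21 mm slowly.

Call:
{"fn": "apply_moves", "kwargs": {
  "motion": [
    {"tx": 0.05,"ty": 0.5,"tz": 0,"turn": 0,"jaw": -1},
    {"tx": 0.05,"ty": 1.0,"tz": 0,"turn": 0,"jaw": -1},
    {"tx": 0.05,"ty": 1.5,"tz": 0,"turn": 0,"jaw": -1},
    {"tx": 0.05,"ty": 1.9,"tz": 0,"turn": 0,"jaw": -1},
    {"tx": 0.05,"ty": 2.1,"tz": 0,"turn": 0,"jaw": -1}
  ]
}}

```text
time_s: 10.33
position: [0.5427, 0.056, 0.071]
tool_rot: [[-0.996, -0.082, 0.029], [-0.083, 0.996, -0.032], [-0.027, -0.035, -0.999]]
ft_force: [3.7, -14.0, 12.8]
grip_width: 0.0102
```

Run:
```python
from m import *
im,d,Q=run('scene13');tray(Q,.015,0.205);plunge(Q,0)
```

```text
10.38 [0.5426 0.0563 0.071 ] [  2.4 -10.3  11.1] [-0.15  0.66  0.25] 0.0103 [-0.0818  0.9961 -0.0342]
0.105 x [-0.0562 -0.0538] [0.0586 0.0604] z 0.0802 0.0815
0.135 x [-0.0579 -0.0533] [0.057  0.0602] z 0.0808 0.0809
0.165 x [-0.0585 -0.0535] [0.0559 0.0595] z 0.0807 0.0821
0.195 x [-0.0591 -0.0511] [0.0552 0.0588] z 0.0802 0.0812
rim y [0.0253 0.2039]
stop-side pts [0.1905 0.1907 0.1908 0.1915 0.1922 0.1933 0.1945 0.1951]
```

Call:
{"fn": "apply_moves", "kwargs": {
  "motion": [
    {"tx": 0,"ty": 0.1,"tz": 0,"turn": 0,"jaw": -1},
    {"tx": 0,"ty": 0.2,"tz": 0,"turn": 0,"jaw": -1},
    {"tx": 0,"ty": 0.3,"tz": 0,"turn": 0,"jaw": -1},
    {"tx": 0,"ty": 0.4,"tz": 0,"turn": 0,"jaw": -1},
    {"tx": 0,"ty": 0.4,"tz": 0,"turn": 0,"jaw": -1}
  ]
}}

```text
time_s: 10.8
position: [0.5431, 0.0588, 0.072]
tool_rot: [[-0.996, -0.083, 0.031], [-0.085, 0.996, -0.034], [-0.028, -0.037, -0.999]]
ft_force: [2.0, -11.2, 9.4]
grip_width: 0.0099
```

Call:
{"fn": "apply_moves", "kwargs": {
  "motion": [
    {"tx": 0,"ty": 0.1,"tz": 0,"turn": 0,"jaw": -1},
    {"tx": 0,"ty": 0.2,"tz": 0,"turn": 0,"jaw": -1},
    {"tx": 0,"ty": 0.3,"tz": 0,"turn": 0,"jaw": -1},
    {"tx": 0,"ty": 0.3,"tz": 0,"turn": 0,"jaw": -1},
    {"tx": 0,"ty": 0.3,"tz": 0,"turn": 0,"jaw": -1}
  ]
}}

```text
time_s: 11.22
position: [0.5433, 0.0604, 0.0728]
tool_rot: [[-0.996, -0.085, 0.032], [-0.086, 0.996, -0.037], [-0.029, -0.039, -0.999]]
ft_force: [1.5, -9.8, 8.5]
grip_width: 0.0103
```

Run:
```python
from m import *
im,d,Q=run('scene14');tray(Q,.02,0.212)
```

```text
11.27 [0.5432 0.0604 0.0728] [ 2.1 -9.5  8.1] [-0.37  0.71  0.31] 0.01 [-0.0852  0.9956 -0.0393]
0.11 x [-0.0585 -0.053 ] [0.0592 0.0612] z 0.08 0.0823
0.14 x [-0.057  -0.0528] [0.0564 0.0601] z 0.0804 0.0816
0.17 x [-0.0582 -0.054 ] [0.0558 0.0599] z 0.0805 0.0827
0.2 x [-0.0564 -0.0509] [0.0557 0.0667] z 0.0804 0.0808
rim y [0.0294 0.2087]
```

Run:
```python
from m import *
for f in('scene5','scene13','scene14'):
    W=cloud('scene',np.load(f'pics/{f}.npy'))
    a=np.radians(4.3);y=np.array([-np.sin(a),np.cos(a)]);x=np.array([np.cos(a),np.sin(a)]);o=np.array([.5333,.1765])-.15*y
    Q=np.dstack([(W[...,:2]-o)@x,(W[...,:2]-o)@y,W[...,2]])
    c={'scene5':-.2265,'scene13':.1145,'scene14':.119}[f]
    for nm,zl,xm,ya,yb in(('floor',(.056,.071),.045,-.06,.02),('rim',(.077,.086),.0585,-.075,.085)):
        X,Y,Z=np.moveaxis(Q,-1,0);Y=Y-c
        m=(abs(X-.001)<xm)&(Y>ya)&(Y<yb)&(Z>zl[0])&(Z<zl[1])
        if nm=='rim':m&=(abs(X-.001)>.052)
        A=np.c_[X[m],Y[m],np.ones(m.sum())];s=np.linalg.lstsq(A,Z[m],rcond=None)[0]
        print(f,nm,m.sum(),s.round(4))
```

```text
scene5 floor 1060 [ 0.0007 -0.0001  0.0617]
scene5 rim 243 [ 0.0002 -0.0039  0.0801]
scene13 floor 1103 [ 0.0207 -0.0164  0.0637]
scene13 rim 252 [ 0.0098 -0.007   0.0817]
scene14 floor 1106 [ 0.024  -0.0254  0.0646]
scene14 rim 220 [ 0.0173 -0.0138  0.082 ]
```

The floor and rim fit shows the tray now tilted about 0.035 rad and riding about 3 mm high, because the arm's tilt has crept with each call. That is within limits but going the wrong way. I'll lower the rear, let go so the tray settles, then push the plate from behind with the rear finger.

Call:
{"fn": "apply_moves", "kwargs": {
  "motion": [
    {"tx": 0,"ty": 0,"tz": 0.1,"turn": 0,"jaw": -1},
    {"tx": 0,"ty": 0,"tz": 0.2,"turn": 0,"jaw": -1},
    {"tx": 0,"ty": 0,"tz": 0.3,"turn": 0,"jaw": -1},
    {"tx": 0,"ty": 0,"tz": 0.3,"turn": 0,"jaw": -0.6},
    {"tx": 0,"ty": 0,"tz": 0.2,"turn": 0,"jaw": -0.2}
  ],
  "squeeze": 40
}}

```text
time_s: 11.68
position: [0.5428, 0.0603, 0.0705]
tool_rot: [[-0.996, -0.086, 0.03], [-0.088, 0.995, -0.037], [-0.027, -0.039, -0.999]]
ft_force: [-0.2, -0.3, -0.7]
grip_width: 0.0283
```

Call:
{"fn": "apply_moves", "kwargs": {
  "motion": [
    {"tx": 0,"ty": 0,"tz": 0,"turn": 0,"jaw": 0},
    {"tx": 0,"ty": 0,"tz": 0,"turn": 0,"jaw": 0.1},
    {"tx": 0,"ty": 0,"tz": 0,"turn": 0,"jaw": 0.1},
    {"tx": 0,"ty": 0,"tz": 0,"turn": 0,"jaw": 0.1},
    {"tx": 0,"ty": 0,"tz": 0,"turn": 0,"jaw": 0.1}
  ]
}}

```text
time_s: 12.1
position: [0.5427, 0.0604, 0.0704]
tool_rot: [[-0.996, -0.087, 0.03], [-0.088, 0.995, -0.037], [-0.027, -0.039, -0.999]]
ft_force: [-1.0, -0.2, -0.6]
grip_width: 0.0474
```

```bash
cat >> m.py <<'E'
def plane(Q,c):
    X,Y,Z=np.moveaxis(Q,-1,0);Y=Y-c
    m=(abs(X-.001)<.045)&(Y>-.06)&(Y<.02)&(Z>.056)&(Z<.071)
    A=np.c_[X[m],Y[m],np.ones(m.sum())];print('floor',np.linalg.lstsq(A,Z[m],rcond=None)[0].round(4))
E
python3 - <<'E'
from m import *
im,d,Q=run('scene15');tray(Q,.02,0.212);plane(Q,.119)
E
```

```text
12.15 [0.5427 0.0604 0.0704] [ 1.1  0.2 -0.8] [-0.03  0.03 -0.07] 0.0469 [-0.0866  0.9955 -0.0393]
0.08 x [-0.0603 -0.0523] [0.0593 0.0613] z 0.0789 0.0799
0.11 x [-0.0595 -0.0532] [0.059  0.0687] z 0.0789 0.0785
0.14 x [-0.0609 -0.0523] [0.0567 0.0634] z 0.0794 0.0792
0.17 x [-0.0571 -0.0534] [0.0562 0.0602] z 0.0806 0.0805
0.2 x [-0.0631 -0.0526] [0.0571 0.0684] z 0.0792 0.0771
rim y [0.0279 0.2093]
floor [0.0047 0.0001 0.0617]
```

The tray lies flat (floor slope below 0.005) and free, with its nose at 0.209, right at the plunger face. Sensor forces are about 0. Now I push with the rear finger.

Call:
{"fn": "apply_moves", "kwargs": {
  "motion": [
    {"tx": 0,"ty": 0.5,"tz": 0,"turn": 0.4,"jaw": 0.1},
    {"tx": 0,"ty": 0.9,"tz": 0,"turn": 0.4,"jaw": 0.1},
    {"tx": 0,"ty": 1.2,"tz": 0,"turn": 0.4,"jaw": 0.1},
    {"tx": 0,"ty": 1.4,"tz": 0,"turn": 0.4,"jaw": 0.1},
    {"tx": 0,"ty": 1.4,"tz": 0,"turn": 0.4,"jaw": 0.1}
  ]
}}

```text
time_s: 12.57
position: [0.5414, 0.0749, 0.0698]
tool_rot: [[-0.996, -0.08, 0.03], [-0.081, 0.996, -0.037], [-0.027, -0.039, -0.999]]
ft_force: [-0.8, 0.5, -0.3]
grip_width: 0.0471
```

Call:
{"fn": "apply_moves", "kwargs": {
  "motion": [
    {"tx": 0,"ty": 0.05,"tz": 0,"turn": 0,"jaw": 0.1},
    {"tx": 0,"ty": 0.1,"tz": 0,"turn": 0,"jaw": 0.1},
    {"tx": 0,"ty": 0.15,"tz": 0,"turn": 0,"jaw": 0.1},
    {"tx": 0,"ty": 0.2,"tz": 0,"turn": 0,"jaw": 0.1},
    {"tx": 0,"ty": 0.2,"tz": 0,"turn": 0,"jaw": 0.1}
  ]
}}

```text
time_s: 12.98
position: [0.5414, 0.0761, 0.0698]
tool_rot: [[-0.996, -0.08, 0.03], [-0.081, 0.996, -0.038], [-0.027, -0.04, -0.999]]
ft_force: [0.5, -5.2, 0.1]
grip_width: 0.047
```

Call:
{"fn": "apply_moves", "kwargs": {
  "motion": [
    {"tx": 0,"ty": 0.1,"tz": 0,"turn": 0,"jaw": 0.1},
    {"tx": 0,"ty": 0.15,"tz": 0,"turn": 0,"jaw": 0.1},
    {"tx": 0,"ty": 0.2,"tz": 0,"turn": 0,"jaw": 0.1},
    {"tx": 0,"ty": 0.25,"tz": 0,"turn": 0,"jaw": 0.1},
    {"tx": 0,"ty": 0.25,"tz": 0,"turn": 0,"jaw": 0.1}
  ]
}}

```text
time_s: 13.4
position: [0.5415, 0.0777, 0.0698]
tool_rot: [[-0.996, -0.08, 0.031], [-0.081, 0.996, -0.039], [-0.027, -0.042, -0.999]]
ft_force: [-0.2, -5.4, 0.6]
grip_width: 0.0471
```

Run:
```python
from m import *
im,d,Q=run('scene16');tray(Q,.02,0.216);plane(Q,.12)
```

```text
13.45 [0.5414 0.0777 0.0697] [ 0.8 -4.2 -0.3] [-0.77 -0.01 -0.03] 0.0467 [-0.0798  0.9959 -0.0417]
0.08 x [-0.0549 -0.0522] [0.0595 0.0638] z 0.078 0.079
0.14 x [-0.0567 -0.0527] [0.057  0.0606] z 0.0796 0.0795
0.17 x [-0.0603 -0.0529] [0.0559 0.0607] z 0.0803 0.0804
0.2 x [-0.0649 -0.0552] [0.0558 0.0608] z 0.078 0.0788
rim y [0.0306 0.211 ]
floor [ 0.0022 -0.0021  0.0616]
```

Sliding friction is about 5 N and the plunger is not loaded yet. I step on.

Call:
{"fn": "apply_moves", "kwargs": {
  "motion": [
    {"tx": 0,"ty": 0.1,"tz": 0,"turn": 0,"jaw": 0.1},
    {"tx": 0,"ty": 0.15,"tz": 0,"turn": 0,"jaw": 0.1},
    {"tx": 0,"ty": 0.2,"tz": 0,"turn": 0,"jaw": 0.1},
    {"tx": 0,"ty": 0.25,"tz": 0,"turn": 0,"jaw": 0.1},
    {"tx": 0,"ty": 0.25,"tz": 0,"turn": 0,"jaw": 0.1}
  ]
}}

```text
time_s: 13.87
position: [0.5416, 0.079, 0.0698]
tool_rot: [[-0.996, -0.08, 0.031], [-0.081, 0.996, -0.041], [-0.028, -0.044, -0.999]]
ft_force: [0.9, -7.3, -0.0]
grip_width: 0.0469
```

Call:
{"fn": "apply_moves", "kwargs": {
  "motion": [
    {"tx": 0,"ty": 0.1,"tz": 0,"turn": 0,"jaw": 0.1},
    {"tx": 0,"ty": 0.15,"tz": 0,"turn": 0,"jaw": 0.1},
    {"tx": 0,"ty": 0.2,"tz": 0,"turn": 0,"jaw": 0.1},
    {"tx": 0,"ty": 0.25,"tz": 0,"turn": 0,"jaw": 0.1},
    {"tx": 0,"ty": 0.25,"tz": 0,"turn": 0,"jaw": 0.1}
  ]
}}

```text
time_s: 14.28
position: [0.5417, 0.0799, 0.0698]
tool_rot: [[-0.996, -0.079, 0.032], [-0.081, 0.996, -0.044], [-0.028, -0.046, -0.999]]
ft_force: [1.5, -8.9, -0.5]
grip_width: 0.0468
```

Call:
{"fn": "apply_moves", "kwargs": {
  "motion": [
    {"tx": 0,"ty": 0.15,"tz": 0,"turn": 0,"jaw": 0.1},
    {"tx": 0,"ty": 0.25,"tz": 0,"turn": 0,"jaw": 0.1},
    {"tx": 0,"ty": 0.3,"tz": 0,"turn": 0,"jaw": 0.1},
    {"tx": 0,"ty": 0.35,"tz": 0,"turn": 0,"jaw": 0.1},
    {"tx": 0,"ty": 0.35,"tz": 0,"turn": 0,"jaw": 0.1}
  ]
}}

```text
time_s: 14.7
position: [0.5418, 0.0814, 0.0699]
tool_rot: [[-0.996, -0.079, 0.032], [-0.08, 0.996, -0.047], [-0.028, -0.05, -0.998]]
ft_force: [-0.1, -12.5, 1.2]
grip_width: 0.0468
```

Run:
```python
from m import *
im,d,Q=run('scene17');tray(Q,.02,0.218);plane(Q,.12)
```

```text
14.75 [0.5418 0.0814 0.0699] [  0.1 -12.1   1. ] [-1.78  0.1  -0.02] 0.0472 [-0.0788  0.9957 -0.0496]
0.08 x [-0.0539 -0.0523] [0.0597 0.0614] z 0.077 0.0798
0.11 x [-0.0554 -0.0537] [0.0592 0.0632] z 0.081 0.0788
0.14 x [-0.0561 -0.0532] [0.0577 0.0619] z 0.0798 0.0802
0.17 x [-0.0573 -0.052 ] [0.0529 0.0606] z 0.0812 0.0812
0.2 x [-0.0621 -0.0531] [0.0565 0.0646] z 0.0786 0.0795
rim y [0.034  0.2145]
floor [ 0.0019 -0.0026  0.0618]
```

Force is 12 N and nose travel 4.5 mm past first contact, so the plunger is in about 3–4 mm. One small extra step, hold, then back off.

Call:
{"fn": "apply_moves", "kwargs": {
  "motion": [
    {"tx": 0,"ty": 0.15,"tz": 0,"turn": 0,"jaw": 0.1},
    {"tx": 0,"ty": 0.22,"tz": 0,"turn": 0,"jaw": 0.1},
    {"tx": 0,"ty": 0.25,"tz": 0,"turn": 0,"jaw": 0.1},
    {"tx": 0,"ty": 0.25,"tz": 0,"turn": 0,"jaw": 0.1},
    {"tx": 0,"ty": 0.25,"tz": 0,"turn": 0,"jaw": 0.1}
  ]
}}

```text
time_s: 15.17
position: [0.5418, 0.0817, 0.0699]
tool_rot: [[-0.996, -0.078, 0.032], [-0.08, 0.996, -0.051], [-0.028, -0.053, -0.998]]
ft_force: [-0.3, -12.8, 1.0]
grip_width: 0.0469
```

Call:
{"fn": "apply_moves", "kwargs": {
  "motion": [
    {"tx": 0,"ty": -0.1,"tz": 0,"turn": 0,"jaw": 0.1},
    {"tx": 0,"ty": -0.3,"tz": 0,"turn": 0,"jaw": 0.1},
    {"tx": 0,"ty": -0.6,"tz": 0,"turn": 0,"jaw": 0.1},
    {"tx": 0,"ty": -1.0,"tz": 0,"turn": 0,"jaw": 0.1},
    {"tx": 0,"ty": -1.5,"tz": 0,"turn": 0,"jaw": 0.1}
  ]
}}

```text
time_s: 15.58
position: [0.5429, 0.0667, 0.0707]
tool_rot: [[-0.996, -0.079, 0.032], [-0.08, 0.995, -0.051], [-0.028, -0.053, -0.998]]
ft_force: [-0.3, 1.2, -0.7]
grip_width: 0.047
```

Run:
```python
from m import *
im,d,Q=run('scene18');tray(Q,.02,0.218);plane(Q,.12)
```

```text
15.63 [0.5431 0.0658 0.0707] [ 0.  -0.4 -0.5] [ 0.01 -0.03 -0.02] 0.0471 [-0.0781  0.9955 -0.0533]
0.08 x [-0.0559 -0.0529] [0.06   0.0615] z 0.0796 0.0801
0.11 x [-0.0586 -0.0523] [0.0597 0.0646] z 0.0787 0.0798
0.14 x [-0.0596 -0.053 ] [0.0578 0.0616] z 0.0786 0.0793
0.17 x [-0.0598 -0.0536] [0.0532 0.0602] z 0.0801 0.0804
0.2 x [-0.0633 -0.0529] [0.0556 0.0647] z 0.0781 0.0797
rim y [0.0341 0.2147]
floor [0.0025 0.0023 0.0618]
```

Released: forces are about 0 and the nose stays at 0.2147. I'm lifting clear.

Call:
{"fn": "apply_moves", "kwargs": {
  "motion": [
    {"tx": 0,"ty": 0,"tz": -1,"turn": 0,"jaw": 0.1},
    {"tx": 0,"ty": 0,"tz": -3,"turn": 0,"jaw": 0.1},
    {"tx": 0,"ty": 0,"tz": -6,"turn": 0,"jaw": 0.1},
    {"tx": 0,"ty": 0,"tz": -9,"turn": 0,"jaw": 0.1},
    {"tx": 0,"ty": 0,"tz": -12,"turn": 0,"jaw": 0.1}
  ]
}}

```text
time_s: 16.05
position: [0.5389, 0.0721, 0.1927]
tool_rot: [[-0.996, -0.078, 0.032], [-0.08, 0.996, -0.051], [-0.028, -0.053, -0.998]]
ft_force: [-0.1, 0.7, 0.5]
grip_width: 0.047
```

Call:
{"fn": "apply_moves", "kwargs": {
  "motion": [
    {"tx": 0,"ty": -4,"tz": 0,"turn": 0,"jaw": 0.1},
    {"tx": 0,"ty": -8,"tz": 0,"turn": 0,"jaw": 0.1},
    {"tx": 0,"ty": -12,"tz": 0,"turn": 0,"jaw": 0.1},
    {"tx": 0,"ty": -16,"tz": 0,"turn": 0,"jaw": 0.1},
    {"tx": 0,"ty": -16,"tz": 0,"turn": 0,"jaw": 0.1}
  ]
}}

```text
time_s: 16.47
position: [0.5519, -0.0933, 0.2022]
tool_rot: [[-0.997, -0.073, 0.034], [-0.074, 0.996, -0.053], [-0.03, -0.055, -0.998]]
ft_force: [-0.1, -0.6, -0.5]
grip_width: 0.047
```

Run:
```python
from m import *
im,d,Q=run('scene19');tray(Q,.02,0.218);plane(Q,.124)
t,_=save('top','top19')
cv2.imwrite('pics/c6.png',np.hstack([cv2.resize(im[150:310,310:520,::-1],(420,320),interpolation=3),cv2.resize(t[140:260,150:290,::-1],(373,320),interpolation=3)]))
```

```text
16.52 [ 0.5515 -0.0903  0.2019] [0.1 0.3 0.5] [ 0.03 -0.06 -0.02] 0.047 [-0.0735  0.9958 -0.0537]
0.02 x [-0.0646 -0.0533] [0.0567 0.0666] z 0.0803 0.0802
0.05 x [-0.0619 -0.0522] [0.0604 0.0643] z 0.0792 0.0795
0.08 x [-0.0607 -0.0517] [0.0599 0.0637] z 0.0785 0.0796
0.11 x [-0.0618 -0.0525] [0.0597 0.0687] z 0.0797 0.0793
0.14 x [-0.055  -0.0528] [0.0575 0.0625] z 0.0796 0.0791
0.17 x [-0.0626 -0.0529] [0.0535 0.0677] z 0.0812 0.0803
0.2 x [-0.0659 -0.0515] [0.0562 0.0683] z 0.0799 0.0793
rim y [0.0332 0.2136]
floor [ 0.001  -0.0014  0.0617]
```

View pics/c6.png

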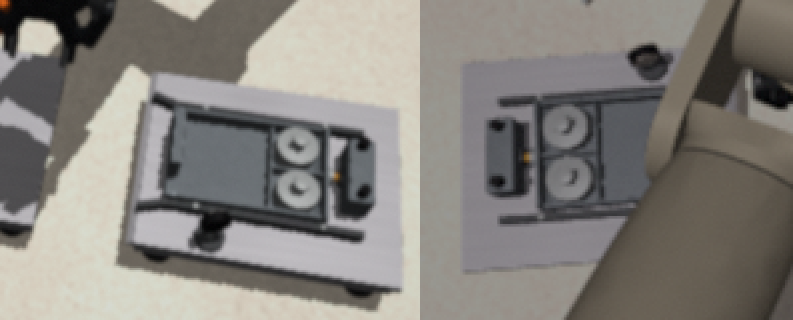

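The tray sits between the rails against the plunger at (325,178), with both weights in their pockets and the gauge standing at (210,230). The arm is clear, so I hand in.

```bash
python3 -c "
from h import *
print(close_job())"
```

```text
the job is handed in; nothing more can be done
None
```

I slid the tray across the gap and between the rails, pressed it against the plunger, released it and handed the job in at about 16.6 s of 64 s. The hand-in gave no verdict.

**How it went**
- **Grasp:** The first close missed, because the fingertips stood about 3 cm higher than the state reading suggested. I regripped lower.
- **Crossing:** The tray slid gripped and held down, but its nose bumped the rig's entry slope for a moment, with 53 N at the wrist (limit 120 N).
- **Tilt near the stop:** The arm's own tilt built up from call to call. Just before the plunger the tray was tipped about 0.035 rad (limit 0.08) and riding about 3 mm high (limit 6 mm). I let go, it settled flat, and I did the final push with one finger behind the plate.

**Last checks**
- **Plunger:** The push peaked at about 13 N including about 5 N of tray friction, so roughly 3.5–4 mm pressed in. After release the nose stood about 2.5 mm past its contact position. Both figures are inferred from force and camera (good to about 1 mm), not read from the joint.
- **Tray:** Floor slope is below 0.003 rad and its height is at the deck level. It sits about 1 mm off the rails' centre line, and its yaw looks square.
- **Weights and bystanders:** Both weights are in their front pockets and the gauge is standing. The cell looked undisturbed when last in view partway through; I did not view it again at the end.
- **Robot:** The gripper is clear of everything and the wrist force reads about 0.

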